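# Turn a cast plaque face up over the edge of the finishing board

### The job

The cast metal plaque lies face down on the bench in front of the low wooden finishing board. With the fingertips or the outside of the fingers, push it against the board's near edge until it tips up there and turns over onto the board, face up, then push it on until it lies flat on the board with nothing hanging over the edge. Do not pick the plaque up or carry it, and leave the other things where they are.

Things in the scene. Friction and masses are not known exactly. Their poses are not given: they have to be found in the camera images.
- board: low pale wooden finishing board, fixed to the bench, 160 mm (its x, away from the robot) by 360 mm (its y) by 20 mm high. Origin at the centre of its underside, z up. Its near edge is the upright, square-cornered face at x = -80 mm in this frame, 20 mm high; its top is 20 mm above the bench. Position and yaw vary
- board_edge (a point): middle of the top corner of the board's near edge (20 mm above the bench)
- plaque: loose cast aluminium plaque, 90 mm (its x) by 115 mm (its y) by 10 mm, 0.15 to 0.25 kg; the face has a raised rim and round bosses, the back is plain. Starts on the bench face down, 15 to 55 mm before the board, 115 mm edges within 0.35 rad of parallel to its near edge. Origin at the centre of the face, z from face to back (up at the start, down when face up)
- plaque_center (a point): centre of the plaque at half its thickness. Contacts are grippy: set skew against the board the plaque may jam, so square it first by pushing its lagging side. Squeezed square against the board by a finger pushing with 8 to 20 N, its near edge rises with the finger by friction as the finger follows an arc round the far edge; near upright it topples onto the board when pushed on
- corner_a (a point): corner of the plaque at its own x = 45 mm, y = 57.5 mm, at half its thickness
- corner_b (a point): corner of the plaque at its own x = 45 mm, y = -57.5 mm, at half its thickness
- corner_c (a point): corner of the plaque at its own x = -45 mm, y = 57.5 mm, at half its thickness
- corner_d (a point): corner of the plaque at its own x = -45 mm, y = -57.5 mm, at half its thickness
- polish_tin: bystander: small round tin, 52 mm across, 45 mm high, on the board near one end of it; origin at centre of underside
- brass_weight: bystander: brass knob weight, 40 mm across, 48 mm high, on the board near its other end; origin at centre of underside
- mallet: bystander: hammer with 220 mm handle lying on the bench to one side of the plaque; origin under its middle
- file: bystander: flat steel file with round wooden handle, 240 mm long, 20 mm high, lying on the bench to one side of the plaque; origin under its middle
- flask_ring: bystander: steel ring 70 mm across, 30 mm high, on the bench to one side; origin at centre of underside
- cup: bystander: white plastic cup 68 mm across, 75 mm high, on the bench to one side; origin at centre of underside
Mind the look-alikes: they are no part of the job. Several things have the shape of the plaque; the one meant has the colours described above.

How it is judged:
On the way, in this order (a step that is already met when the one before it is completed fails the run):
1. the plaque is tipped up (more than 35 degrees) with its far edge still down on the bench against the board's near edge (angle between plaque's own z axis and vertical between 0.61 and 2 rad and ((height (world z) of each of corner_a, corner_b below 0.016 m and x of each of corner_a, corner_b in the frame of board above -0.105 m) or (height (world z) of each of corner_c, corner_d below 0.016 m and x of each of corner_c, corner_d in the frame of board above -0.105 m) or (height (world z) of each of corner_a, corner_c below 0.016 m and x of each of corner_a, corner_c in the frame of board above -0.105 m) or (height (world z) of each of corner_b, corner_d below 0.016 m and x of each of corner_b, corner_d in the frame of board above -0.105 m)) and x of plaque_center in the frame of board below -0.06 m), for 0.05 s.
2. the plaque has turned over onto the board, face up (angle between plaque's own z axis and vertical above 2.8 rad and x of plaque_center in the frame of board above -0.08 m), for 0.1 s.
At the end, for the whole second after the job is handed in: the plaque lies at rest flat on the board's top, face up (within 5 degrees), all four corners inside the board's outline (1 mm allowed), and the robot is clear of it (angle between plaque's own z axis and vertical above 3.05 rad and height (world z) of plaque_center between 0.021 and 0.029 m and x of corner_a in the frame of board between -0.081 and 0.081 m and x of corner_b in the frame of board between -0.081 and 0.081 m and x of corner_c in the frame of board between -0.081 and 0.081 m and x of corner_d in the frame of board between -0.081 and 0.081 m and y of corner_a in the frame of board between -0.181 and 0.181 m and y of corner_b in the frame of board between -0.181 and 0.181 m and y of corner_c in the frame of board between -0.181 and 0.181 m and y of corner_d in the frame of board between -0.181 and 0.181 m and linear speed of plaque below 0.01 m/s); the robot touches nothing.
It fails at once if the plaque is picked up: its middle rises more than 70 mm over the bench, or the whole plaque is more than 20 mm above the board's top (height (world z) of plaque_center above 0.07 m or height (world z) of each of corner_a, corner_b, corner_c, corner_d above 0.045 m).
It fails at once if the plaque is carried: all of it is more than 15 mm clear of the bench before it has been tipped upright (so it may not be slid or lifted flat onto the board) (angle between plaque's own z axis and vertical below 1.2 rad and height (world z) of each of corner_a, corner_b, corner_c, corner_d above 0.02 m).
It fails at once if a bystander is moved more than 15 mm (distance of any of polish_tin, brass_weight, mallet, file, flask_ring, cup from where it was at the start of the episode above 0.015 m).
It also fails if it takes over 72 s, if anything falls off the work surface, if the arm or the gripper's body presses on something with over 40 N, if the wrist force passes 120 N, or if a joint passes its speed limit or range.

### The arm

A 6-joint arm with a two-finger parallel gripper is mounted at the origin on the work surface. World frame = base frame: x ahead of the robot, y to its left, z up, the work surface at z = 0. Lengths are in m, angles in rad, forces in N, time in s.
With the tool pointing down it reaches from about 0.35 to 0.85 m from the base axis. Payload 8.1 kg.
Tool frame: the origin (TCP) lies at the very end of the fingers, on their centre line; the grasp point (between the pads) lies 19 mm behind it; z points along the fingers, y is the line along which they close (so a half turn about z gives the same grasp; the last joint's range is limited). The gripper opens to 93 mm and grips with 3 to 60 N. Pads are 15 mm wide; open, the fingers measure 128 mm over their backs; the gripper's body (75 mm by 188 mm) begins 65 mm behind the grasp point.
Start: joints at [-1.252, 0.13, 1.488, -0, 1.523, -0.085], TCP at [0.236, -0.552, 0.219] pointing down, gripper open.
Joint ranges: [-2.96, 2.96], [-0.89, 2.26], [0.02, 2.5], [-1.34, 4.48], [0, 2.73], [-2.66, 2.66]. Speed limits (rad/s): [2.39, 2.39, 2.79, 3.14, 3.14, 3.14].

### API

Orientations are given as a rotation vector (axis times angle).
In Python, from plant import monitor, eyes, ticket gives the robot as it stands.
- The arm moves only by the tool arm_command, never from a script. Its argument "deltas" is a list that holds one entry, the list of rows, each a list of 6 numbers: the shift along the world's x, y, z in cm, then the turn, a rotation vector about the world's x, y, z in degrees. In form: [[[tx, ty, tz, rx, ry, rz], ...]]. A call has 1 to 12 rows; each row shifts and turns the commanded pose from where the row before left it; what a row does not reach is not made up. A row lasts 1/12 s, in which the tool goes at most 41.7 mm and 7.16 degrees, less where a joint would pass 70% of its speed; a pose out of reach is approached as far as the arm can. A call is refused whole if a number of a shift passes 4.17 or a number of a turn 7.16, either way. A call with a gripper value outside its range is refused whole. "gripper" is the opening, from -1 (shut) to 1 (fully open), set as the call begins (left out, the last holds). The fingers move at their own pace and stop on an object; "squeeze" is the grip in N (left out, the last holds). Time passes only in rows, so rows that do not move let the fingers close. It gives the time, the measured TCP pose, the force, the opening and the grip force at its end, in the units of the state.
- monitor.read_state(): the state, without advancing time (a new reading comes with each control period).
- eyes.read_camera(name): name is "scene" or "top" or "wrist"; returns the picture (400x640x3 uint8, blue, green, red); there is no depth.
- eyes.camera_model(name): a dict with "fx", "fy", "cx", "cy" (pixels), "rvec" (rotation vector, rad) and "tvec" (3), from world to camera coordinates, as OpenCV has them. Camera axes: x right, y down, z forward; pixel columns grow to the right and rows downward; lengths in m; the calibration is good to about 2 mm. The wrist camera is an equidistant fisheye: a pixel r from the principal point sees the ray r / f radians off the axis. A picture is of the moment at which its call begins: read the wrist's pose just before it. camera_model takes no time and is no camera call; for the wrist camera it gives the pose at the moment of the call.
- ticket.close_job(): hands the job in; it is judged then, once.
The state is a dict: "t": time; "q": joint angles; "dq": joint speeds; "joint_torque": joint torques, N m; "tool_pos": TCP position; "orientation": TCP orientation; "force": force on the tool from outside, world axes, zero at the start; "wrist_torque": the same for the moment, N m; "opening": finger opening in m; "gripper_force": force on a finger pad.
Only numpy, scipy, OpenCV 4.12 (cv2) and the standard library are available. Lean on these libraries where they do the work, as an engineer would, in place of code of your own. Each camera call takes 0.05 s, during which the arm holds its last target. There are 200 camera calls.

## Working session

There is one attempt and no reset: what is moved stays moved. The work goes in short steps, Python scripts to look and compute and a tool call to move; the robot and the scene stay as the last step left them, time stands still between calls to the robot, and variables do not carry over. Pictures are saved under pics/ and viewed, at most 12 in all, crops included, and the job is handed in when it is done.

Besides the shell and the picture viewer there is one more tool, called after "Call:" as name(argument=value, ...) on one line, values as JSON. arm_command: Moves the arm, as the interface text tells. Its arguments: {"type":"object","properties":{"deltas":{"type":"array"},"gripper":{"type":"number"},"squeeze":{"type":"number"}},"required":["deltas"]}

```bash
mkdir -p pics
python3 - <<'E'
from plant import monitor, eyes
import cv2
s=monitor.read_state();print(s['t'],s['tool_pos'],s['orientation'],s['opening'],s['force'])
for n in ('top','scene'):
    cv2.imwrite(f'pics/{n}0.png',eyes.read_camera(n));print(eyes.camera_model(n))
E
```

```text
0.0 [ 0.23557465 -0.55120267  0.21759785] [-3.07600504e+00 -6.29616319e-01  3.93005399e-04] 0.09299364464986766 [-0.28745807 -0.39393551  0.4080997 ]
{'fx': 404.8333693023208, 'fy': 404.8333693023208, 'cx': 314.4943739613669, 'cy': 203.00596739757523, 'rvec': array([ 2.21046875, -2.14469274,  0.08403083]), 'tvec': array([-0.04422394,  0.57048951,  1.01595322])}
{'fx': 503.4010304892052, 'fy': 503.4010304892052, 'cx': 315.7870764615786, 'cy': 199.50029586230013, 'rvec': array([ 1.34797974,  2.03342868, -0.996401  ]), 'tvec': array([ 0.25034508, -0.2611624 ,  1.74862045])}
```

View pics/top0.png

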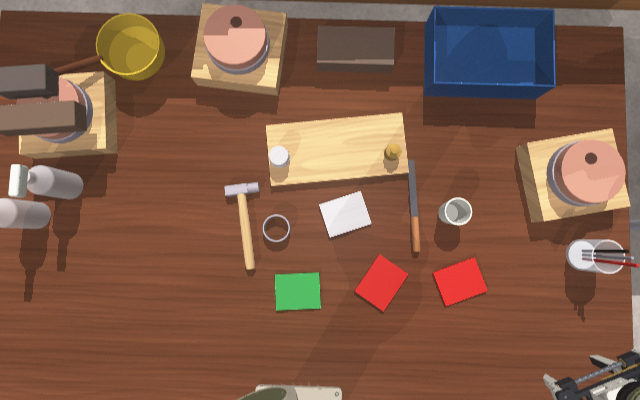

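View pics/scene0.png

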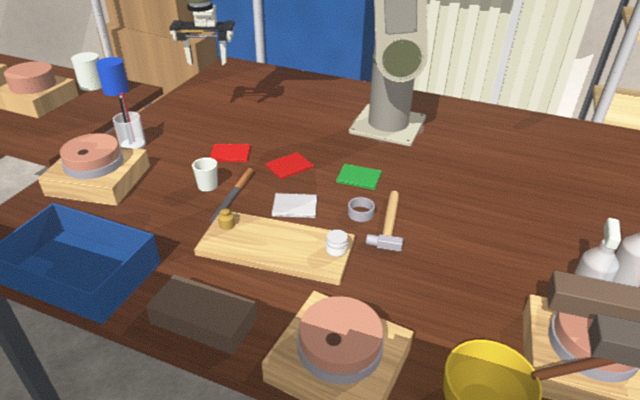

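The top view shows the white plaque at about (345,214). The board lies above it at (337,150), with the tin at (278,156) and the brass weight at (393,152). The mallet and ring are to its left, the file at (415,205) to its right, and the red and green look-alikes are below.

```bash
cat > h.py <<'E'
import numpy as np, cv2
from plant import monitor, eyes
def ray(px,z,n='top'):
    m=eyes.camera_model(n);R=cv2.Rodrigues(np.array(m['rvec']))[0];c=-R.T@m['tvec']
    px=np.atleast_2d(px).astype(float)
    d=np.c_[(px[:,0]-m['cx'])/m['fx'],(px[:,1]-m['cy'])/m['fy'],np.ones(len(px))]@R
    return (c+d*((z-c[2])/d[:,2])[:,None])[:,:2]
def mask(img,roi,hsvlo,hsvhi):
    h=cv2.cvtColor(img,cv2.COLOR_BGR2HSV);m=cv2.inRange(h,hsvlo,hsvhi)
    k=np.zeros_like(m);x0,y0,x1,y1=roi;k[y0:y1,x0:x1]=255
    return m&k
def big(m):
    c=max(cv2.findContours(m,cv2.RETR_EXTERNAL,cv2.CHAIN_APPROX_NONE)[0],key=cv2.contourArea);return c
def quad(c):
    h=cv2.convexHull(c)
    a=cv2.minEnclosingTriangle
    return cv2.approxPolyN(h,4,ensure_convex=True).reshape(-1,2)
E
python3 - <<'E'
from h import *
img=cv2.imread('pics/top0.png')
p=big(mask(img,(305,180,385,250),(0,0,130),(180,60,255)))
b=big(mask(img,(255,105,415,195),(12,60,120),(35,200,255)))
print(monitor.read_state()['t'])
for n,c,z in(('plaque',p,.01),('board',b,.02)):
    q=quad(c);w=ray(q,z);print(n,q.tolist(),w.round(4).tolist(),np.linalg.norm(w-np.roll(w,-1,0),axis=1).round(4),w.mean(0))
    r=cv2.minAreaRect((ray(c.reshape(-1,2),z)*1000).astype(np.float32));print(r)
for n,px,z in(('tin',(278,153),.045),('brass',(393,150),.045),('filetip',(411,160),.01),('filehandle',(416,250),.01),('file mid',(413,215),.01),('ring',(276,228),.03),('malletend',(250,268),.01),('mallethead',(257,188),.02),('cup',(457,210),.07)):print(n,ray(px,z).round(3))
o=img.copy();cv2.drawContours(o,[p,b],-1,(255,0,255),1)
cv2.imwrite('pics/c0.png',cv2.resize(o[95:295,220:480],None,fx=3,fy=3))
E
```

```text
0.1
plaque [[372, 224], [329, 237], [318, 204], [360, 190]] [[0.5226, -0.1773], [0.4858, -0.067], [0.5703, -0.0361], [0.6102, -0.1444]] [0.1163 0.09   0.1154 0.0935] [ 0.54722605 -0.10618699]
((546.9765014648438, -106.55311584472656), (91.05531311035156, 114.71919250488281), 20.095735549926758)
board [[409, 174], [270, 186], [265, 124], [402, 111]] [[0.6545, -0.2691], [0.6124, 0.0893], [0.7753, 0.1088], [0.8206, -0.2489]] [0.3609 0.164  0.3606 0.1674] [ 0.71570422 -0.07998178]
((715.0534057617188, -79.99740600585938), (165.96632385253906, 360.45953369140625), 7.077327728271484)
tin [[0.694 0.069]]
brass [[ 0.711 -0.222]]
filetip [[ 0.693 -0.276]]
filehandle [[ 0.459 -0.292]]
file mid [[ 0.549 -0.283]]
ring [[0.504 0.069]]
malletend [[0.4   0.134]]
mallethead [[0.606 0.123]]
cup [[ 0.561 -0.376]]
```

View pics/c0.png

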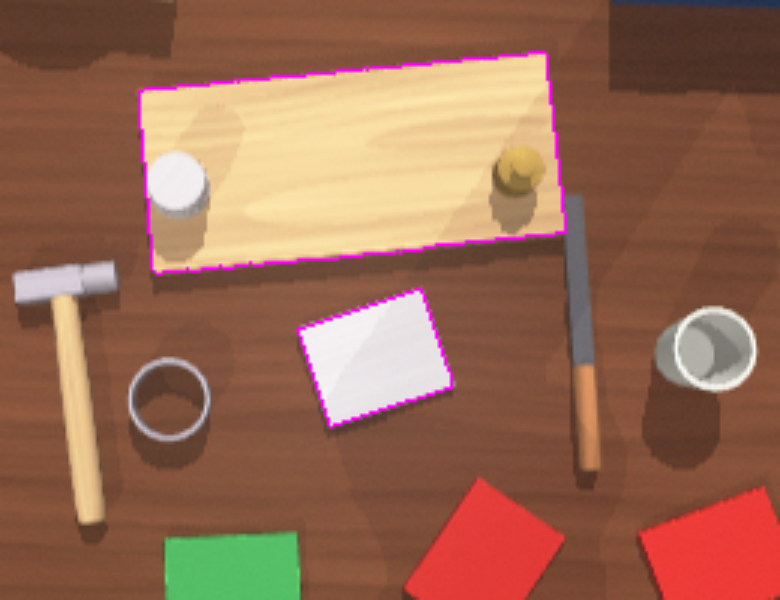

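The contours fit. The board measures about 165×360 mm at yaw 7°, and the plaque 91×115 mm at yaw 20°. I'll line the fingers up parallel to the board, part-open, and push with both so the plaque squares itself.

Call:
arm_command(deltas=[[[1.93,3.62,0,0,0,-1.34],[1.93,3.62,0,0,0,-1.34],[1.93,3.62,0,0,0,-1.34],[1.93,3.62,0,0,0,-1.34],[1.93,3.62,0,0,0,-1.34],[1.93,3.62,0,0,0,-1.34],[1.93,3.62,0,0,0,-1.34],[1.93,3.62,0,0,0,-1.34],[1.93,3.62,0,0,0,-1.34],[1.93,3.62,0,0,0,-1.34],[1.93,3.62,0,0,0,-1.34],[1.93,3.62,0,0,0,-1.34]]], gripper=0.4)

```text
t: 1.1
tool_pos: [0.4677, -0.1153, 0.2184]
orientation: [-3.136, -0.191, 0.0]
force: [0.9, 0.5, 0.3]
opening: 0.0653
gripper_force: 0.0
```

```bash
cat >> h.py <<'E'
BO=np.array([.7157,-.08]);yw=np.radians(7.0);BX=np.array([np.cos(yw),np.sin(yw)]);BY=np.array([-np.sin(yw),np.cos(yw)])
def st():
    s=monitor.read_state();R=cv2.Rodrigues(np.array(s['orientation']))[0];p=np.array(s['tool_pos']);f=np.array(s['force'])
    print('t %.2f'%s['t'],'tcp',p.round(4),'board-frame',(np.array([BX,BY])@(p[:2]-BO)).round(4),'yaw_y',np.degrees(np.arctan2(R[1,1],R[0,1])).round(2),'z',R[:,2].round(3),'F',f.round(1),'Fx',round(float(f[:2]@BX),1),'open',round(s['opening'],3))
E
python3 -c "
from h import *
st()"
```

```text
t 1.10 tcp [ 0.4677 -0.1153  0.2184] board-frame [-0.2505 -0.0048] yaw_y -83.01 z [-0.  0. -1.] F [0.9 0.5 0.3] Fx 0.9 open 0.065
```

Call:
arm_command(deltas=[[[0,0,-4,0,0,0],[0,0,-4,0,0,0],[0,0,-4,0,0,0],[0,0,-4,0,0,0],[0,0,-3,0,0,0],[0,0,-1.5,0,0,0],[0,0,-0.8,0,0,0],[0,0,-0.3,0,0,0],[0,0,0,0,0,0]]])

```text
t: 1.85
tool_pos: [0.4674, -0.1174, 0.0026]
orientation: [-3.135, -0.193, 0.001]
force: [0.3, -0.3, 0.6]
opening: 0.0651
gripper_force: 0.0
```

Call:
arm_command(deltas=[[[0.496,0.061,-0.1,0,0,0],[0.496,0.061,0,0,0,0],[0.496,0.061,0,0,0,0],[0.496,0.061,0,0,0,0],[0.496,0.061,0,0,0,0],[0.496,0.061,0,0,0,0],[0.496,0.061,0,0,0,0],[0.496,0.061,0,0,0,0],[0.496,0.061,0,0,0,0],[0.496,0.061,0,0,0,0],[0.496,0.061,0,0,0,0],[0.496,0.061,0,0,0,0]]])

```text
t: 2.85
tool_pos: [0.5274, -0.11, 0.0016]
orientation: [3.136, 0.193, -0.0]
force: [-1.5, 0.7, 0.4]
opening: 0.0652
gripper_force: 0.6
```

Run:
```python
from h import *
st()
cv2.imwrite('pics/t1.png',cv2.resize(eyes.read_camera('top')[95:295,220:480],None,fx=3,fy=3))
```

```text
t 2.85 tcp [ 0.5274 -0.11    0.0016] board-frame [-0.1906 -0.0068] yaw_y -82.95 z [-0. -0. -1.] F [-1.5  0.7  0.4] Fx -1.4 open 0.065
```

View pics/t1.png

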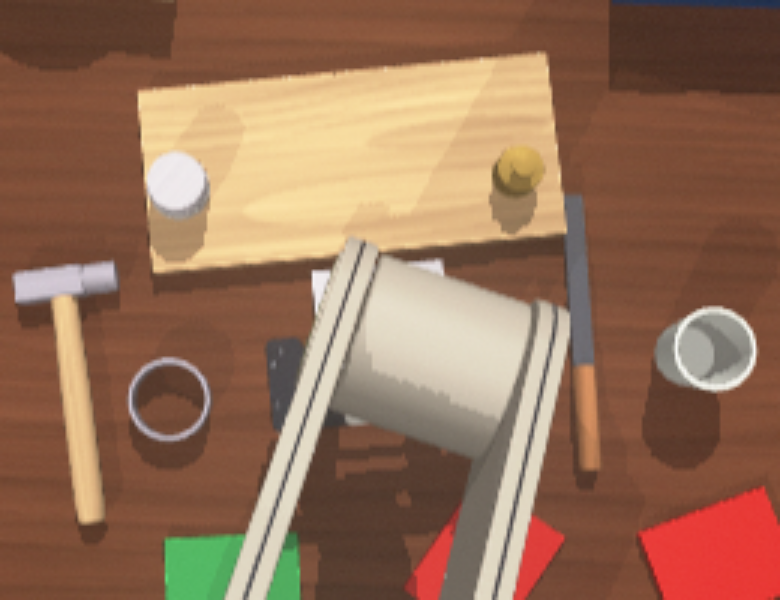

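The plaque now sits square to the board edge, with its visible far edge running from (313,270) to (443,260) in the crop. A small gap to the board remains, so I'll push slowly until the force builds.

Call:
arm_command(deltas=[[[0.298,0.037,0,0,0,0],[0.298,0.037,0,0,0,0],[0.298,0.037,0,0,0,0],[0.198,0.024,0,0,0,0],[0.1,0.012,0,0,0,0],[0,0,0,0,0,0]]])

```text
t: 3.4
tool_pos: [0.5388, -0.1086, 0.0016]
orientation: [3.136, 0.193, -0.001]
force: [-2.2, -0.4, 1.6]
opening: 0.065
gripper_force: 1.0
```

Call:
arm_command(deltas=[[[0.1,0.012,0,0,0,0],[0.1,0.012,0,0,0,0],[0,0,0,0,0,0]]])

```text
t: 3.65
tool_pos: [0.5389, -0.1086, 0.0015]
orientation: [-3.136, -0.193, 0.007]
force: [-11.9, -1.5, 11.4]
opening: 0.0647
gripper_force: 6.0
```

Call:
arm_command(deltas=[[[0.03,0.004,0.1,0,0,0],[0,0,0.29,0,0,0],[0,0,0.39,0,0,0],[0,0,0.39,0,0,0],[0,0,0.39,0,0,0],[0,0,0,0,0,0]]])

```text
t: 4.15
tool_pos: [0.5392, -0.1085, 0.0168]
orientation: [-3.135, -0.193, 0.006]
force: [-6.7, -2.1, -0.1]
opening: 0.065
gripper_force: 3.6
```

Run:
```python
from h import *
st()
cv2.imwrite('pics/s1.png',cv2.resize(eyes.read_camera('scene')[120:320,150:410],None,fx=3,fy=3))
```

```text
t 4.15 tcp [ 0.5392 -0.1085  0.0168] board-frame [-0.1787 -0.0068] yaw_y -82.95 z [-0.004  0.    -1.   ] F [-6.7 -2.1 -0.1] Fx -6.9 open 0.065
```

View pics/s1.png

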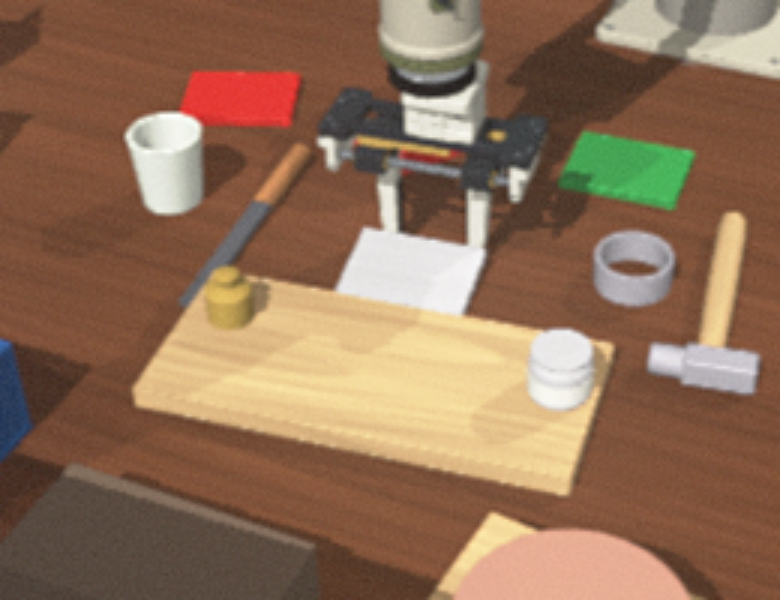

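Call:
arm_command(deltas=[[[0.12,0.015,0.1,0,0,0],[0.05,0.006,0.28,0,0,0],[0.05,0.006,0.38,0,0,0],[0.08,0.01,0.375,0,0,0],[0.09,0.011,0.375,0,0,0],[0,0,0,0,0,0]]])

```text
t: 4.7
tool_pos: [0.542, -0.1081, 0.0315]
orientation: [-3.135, -0.193, 0.01]
force: [-13.4, -2.7, 1.8]
opening: 0.0652
gripper_force: 6.3
```

Call:
arm_command(deltas=[[[0.11,0.013,0.363,0,0,0],[0.11,0.013,0.363,0,0,0],[0.142,0.017,0.348,0,0,0],[0.142,0.017,0.348,0,0,0],[0.173,0.021,0.33,0,0,0],[0.173,0.021,0.33,0,0,0],[0,0,0,0,0,0]]])

```text
t: 5.28
tool_pos: [0.5507, -0.107, 0.0529]
orientation: [-3.135, -0.193, 0.01]
force: [-15.4, -2.2, 9.0]
opening: 0.0652
gripper_force: 8.6
```

Run:
```python
from h import *
st()
cv2.imwrite('pics/s2.png',cv2.resize(eyes.read_camera('scene')[120:320,150:410],None,fx=3,fy=3))
```

```text
t 5.28 tcp [ 0.5507 -0.107   0.0529] board-frame [-0.167  -0.0067] yaw_y -82.95 z [-0.006 -0.    -1.   ] F [-15.4  -2.2   9. ] Fx -15.6 open 0.065
```

View pics/s2.png

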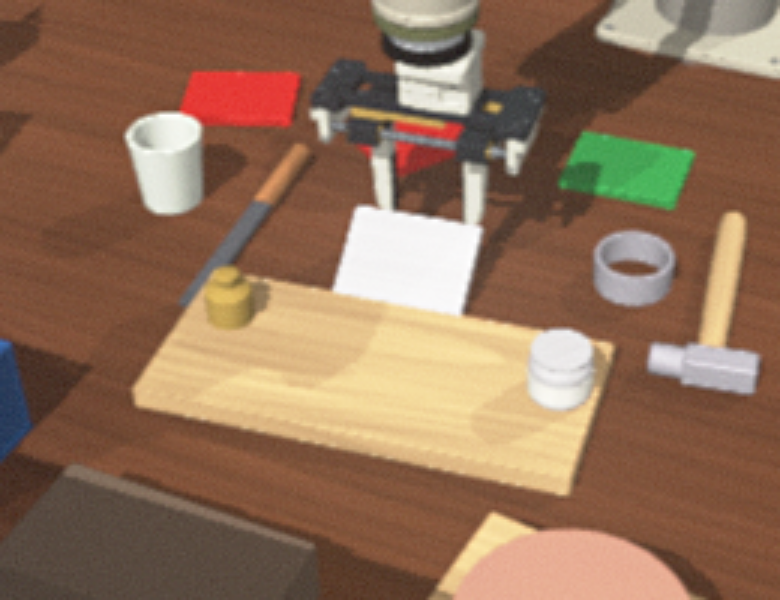

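It is at about 35° with the far edge still down. I'll continue the arc.

Call:
arm_command(deltas=[[[0.203,0.025,0.312,0,0,0],[0.203,0.025,0.312,0,0,0],[0.231,0.028,0.29,0,0,0],[0.231,0.028,0.29,0,0,0],[0.258,0.032,0.265,0,0,0],[0.258,0.032,0.265,0,0,0],[0,0,0,0,0,0]]])

```text
t: 5.92
tool_pos: [0.5674, -0.1051, 0.0714]
orientation: [3.136, 0.193, -0.0]
force: [-6.9, -0.1, 6.8]
opening: 0.065
gripper_force: 4.5
```

Call:
arm_command(deltas=[[[0.283,0.035,0.239,0,0,0],[0.283,0.035,0.239,0,0,0],[0.305,0.037,0.211,0,0,0],[0.305,0.037,0.211,0,0,0],[0.33,0.04,0.18,0,0,0],[0.33,0.04,0.16,0,0,0],[0,0,0,0,0,0]]])

```text
t: 6.5
tool_pos: [0.5869, -0.1028, 0.0836]
orientation: [3.135, 0.194, 0.003]
force: [-1.6, 0.5, 3.5]
opening: 0.065
gripper_force: 2.4
```

Run:
```python
from h import *
st()
cv2.imwrite('pics/s3.png',cv2.resize(eyes.read_camera('scene')[120:320,150:410],None,fx=3,fy=3))
```

```text
t 6.50 tcp [ 0.5869 -0.1028  0.0836] board-frame [-0.1306 -0.0069] yaw_y -82.93 z [ 0.002 -0.    -1.   ] F [-1.6  0.5  3.5] Fx -1.5 open 0.065
```

View pics/s3.png

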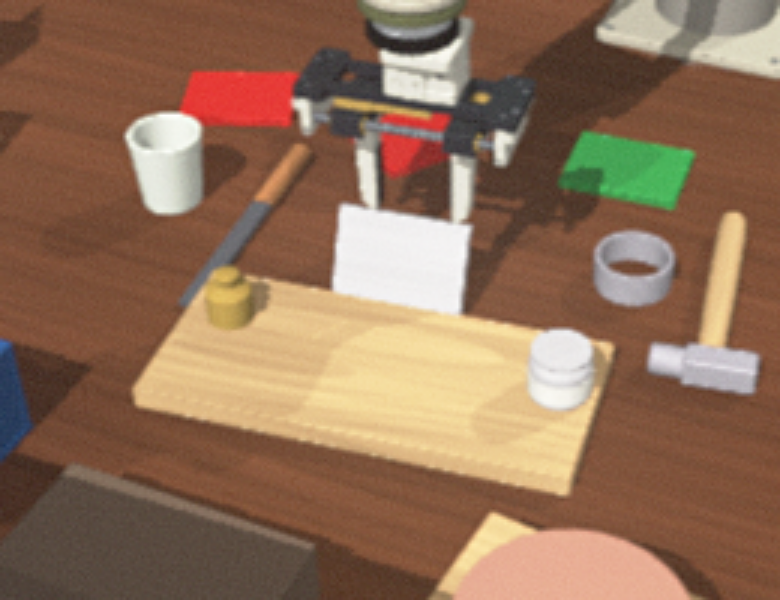

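It is at about 67°, with the fingertips riding on the near edge. I'll keep to the arc with light downward pressure.

Call:
arm_command(deltas=[[[0.08,0.01,-0.03,0,0,0],[0.175,0.022,0.05,0,0,0],[0.175,0.022,0.065,0,0,0],[0.175,0.022,0.065,0,0,0],[0.175,0.022,0.06,0,0,0],[0,0,0,0,0,0]]])

```text
t: 7.05
tool_pos: [0.5943, -0.1019, 0.086]
orientation: [3.135, 0.193, 0.002]
force: [-2.8, 1.3, 9.2]
opening: 0.0653
gripper_force: 5.0
```

Call:
arm_command(deltas=[[[0.18,0.023,0.04,0,0,0],[0.18,0.023,0.045,0,0,0],[0.185,0.023,0.05,0,0,0],[0.185,0.023,0.045,0,0,0],[0.19,0.023,0.035,0,0,0],[0.19,0.023,0.035,0,0,0],[0,0,0,0,0,0]]])

```text
t: 7.63
tool_pos: [0.6059, -0.1005, 0.0888]
orientation: [3.135, 0.194, 0.004]
force: [-2.0, 0.8, 8.5]
opening: 0.0649
gripper_force: 5.0
```

Call:
arm_command(deltas=[[[0.19,0.023,0.03,0,0,0],[0.19,0.023,0.025,0,0,0],[0.19,0.023,0.015,0,0,0],[0.19,0.023,0.01,0,0,0],[0.19,0.023,0,0,0,0],[0.19,0.023,0,0,0,0],[0,0,0,0,0,0]]])

```text
t: 8.22
tool_pos: [0.6179, -0.099, 0.0901]
orientation: [3.135, 0.194, 0.006]
force: [-0.4, 1.5, 10.9]
opening: 0.0652
gripper_force: 5.3
```

Run:
```python
from h import *
st()
cv2.imwrite('pics/s4.png',np.hstack([cv2.resize(eyes.read_camera('scene')[120:320,190:320],None,fx=3,fy=3),cv2.resize(eyes.read_camera('top')[95:295,285:415],None,fx=3,fy=3)]))
```

```text
t 8.22 tcp [ 0.6179 -0.099   0.0901] board-frame [-0.0994 -0.007 ] yaw_y -82.93 z [ 0.004 -0.    -1.   ] F [-0.4  1.5 10.9] Fx -0.3 open 0.065
```

View pics/s4.png

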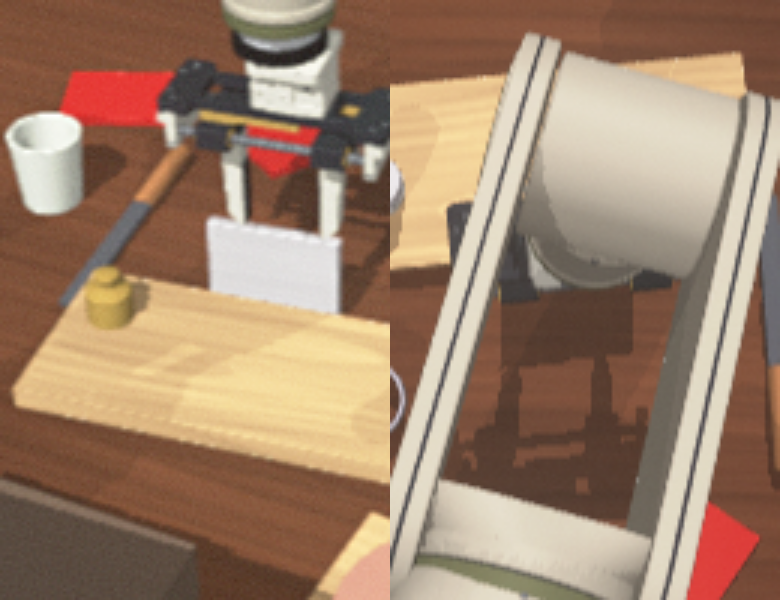

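The plaque stands upright against the board. I'll nudge it a little further, lift clear, back off, come down behind it, then push it over on its face.

Call:
arm_command(deltas=[[[0.15,0.018,0,0,0,0],[0.15,0.018,0,0,0,0],[0,0,0,0,0,0],[0,0,0.5,0,0,0],[0,0,1.2,0,0,0],[-1.0,-0.12,0.5,0,0,0],[-2.0,-0.24,0,0,0,0],[-1.0,-0.12,0,0,0,0],[0,0,0,0,0,0]]])

```text
t: 9.07
tool_pos: [0.5775, -0.1037, 0.1105]
orientation: [-3.136, -0.193, 0.001]
force: [-0.6, 0.6, -0.3]
opening: 0.0654
gripper_force: 0.0
```

Run:
```python
from h import *
st()
cv2.imwrite('pics/s5.png',np.hstack([cv2.resize(eyes.read_camera('scene')[120:320,190:320],None,fx=3,fy=3),cv2.resize(eyes.read_camera('top')[95:295,285:415],None,fx=3,fy=3)]))
```

```text
t 9.07 tcp [ 0.5775 -0.1037  0.1105] board-frame [-0.14   -0.0067] yaw_y -82.97 z [-0.001  0.    -1.   ] F [-0.6  0.6 -0.3] Fx -0.5 open 0.065
```

View pics/s5.png

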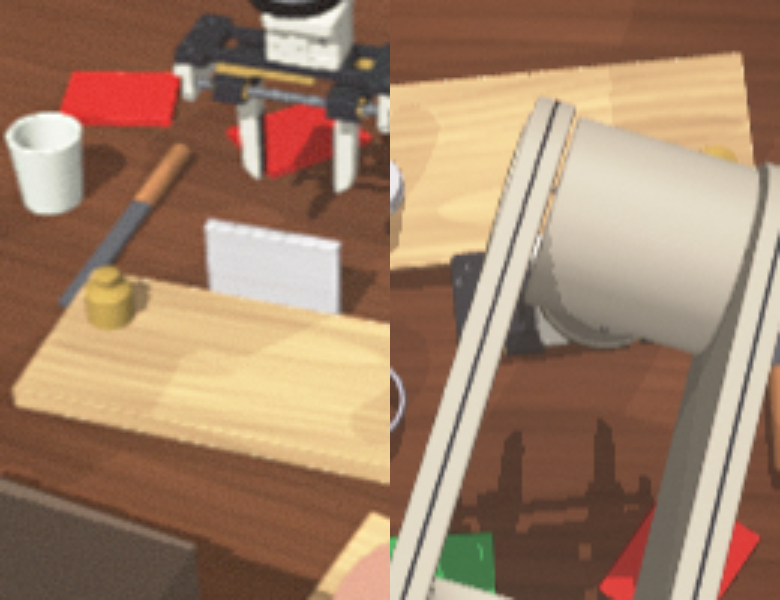

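It stands free. Going down behind it and pushing on its face.

Call:
arm_command(deltas=[[[0,0,-1.5,0,0,0],[0,0,-2,0,0,0],[0,0,-1.2,0,0,0],[1.0,0.122,0,0,0,0],[1.0,0.122,0,0,0,0],[1.0,0.122,0,0,0,0],[0.5,0.061,0,0,0,0],[0.4,0.049,0,0,0,0],[0.4,0.049,0,0,0,0],[0.4,0.049,0,0,0,0],[0,0,0,0,0,0]]])

```text
t: 10.08
tool_pos: [0.6265, -0.0977, 0.0633]
orientation: [3.136, 0.193, 0.0]
force: [0.1, 0.0, 0.5]
opening: 0.0649
gripper_force: 0.0
```

Call:
arm_command(deltas=[[[0.4,0.049,0,0,0,0],[0.4,0.049,0,0,0,0],[0.4,0.049,0,0,0,0],[0,0,0,0,0,0],[0,0,0,0,0,0],[-1.5,-0.18,0,0,0,0],[-3,-0.36,0,0,0,0],[-3,-0.36,0,0,0,0],[0,0,0,0,0,0]]])

```text
t: 10.83
tool_pos: [0.5563, -0.1049, 0.0604]
orientation: [-3.134, -0.192, 0.012]
force: [-0.5, 0.0, -0.8]
opening: 0.0653
gripper_force: 0.0
```

Run:
```python
from h import *
st()
cv2.imwrite('pics/s6.png',np.hstack([cv2.resize(eyes.read_camera('scene')[120:320,190:320],None,fx=3,fy=3),cv2.resize(eyes.read_camera('top')[95:295,285:415],None,fx=3,fy=3)]))
```

```text
t 10.83 tcp [ 0.5563 -0.1049  0.0604] board-frame [-0.1612 -0.0053] yaw_y -82.97 z [-0.008  0.001 -1.   ] F [-0.5  0.  -0.8] Fx -0.5 open 0.065
```

View pics/s6.png

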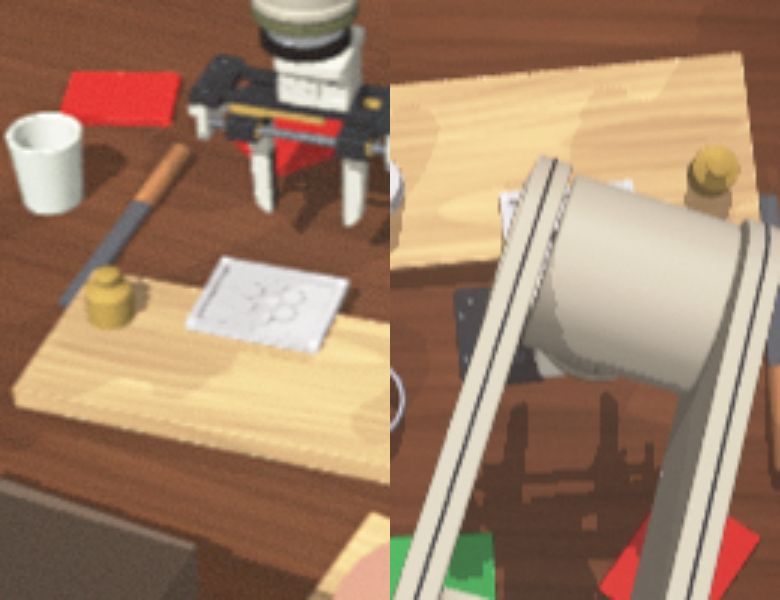

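It lies face up on the board, its near part overhanging. Lowering behind it to push it fully on.

Call:
arm_command(deltas=[[[0,0,-1.5,0,0,0],[0,0,-1.5,0,0,0],[0,0,-0.8,0,0,0],[0,0,0,0,0,0],[0,0,0,0,0,0]]])

```text
t: 11.35
tool_pos: [0.5633, -0.1052, 0.0252]
orientation: [-3.135, -0.194, 0.001]
force: [-0.4, -1.0, -0.0]
opening: 0.0651
gripper_force: 0.0
```

```bash
python3 -c "
from h import *
st()"
```

```text
t 11.35 tcp [ 0.5633 -0.1052  0.0252] board-frame [-0.1543 -0.0064] yaw_y -82.93 z [-0.001  0.    -1.   ] F [-0.4 -1.  -0. ] Fx -0.6 open 0.065
```

Call:
arm_command(deltas=[[[0.744,0.091,-0.1,0,0,0],[0.744,0.091,0,0,0,0],[0.744,0.091,0,0,0,0],[0.744,0.091,0,0,0,0],[0.744,0.091,0,0,0,0],[0.744,0.091,0,0,0,0],[0.744,0.091,0,0,0,0],[0.744,0.091,0,0,0,0],[0.744,0.091,0,0,0,0],[0.744,0.091,0,0,0,0],[0.744,0.091,0,0,0,0],[0.3,0.037,0,0,0,0]]])

```text
t: 12.35
tool_pos: [0.6491, -0.0948, 0.0243]
orientation: [3.136, 0.194, 0.001]
force: [-2.0, -0.3, 0.3]
opening: 0.0653
gripper_force: 1.0
```

Call:
arm_command(deltas=[[[0,0,0,0,0,0],[-1,-0.12,0,0,0,0],[-2,-0.24,0,0,0,0],[-2,-0.24,1,0,0,0],[-2,-0.24,4,0,0,0],[-3,-0.36,4,0,0,0],[-4,-0.5,4,0,0,0],[-4,-0.5,4,0,0,0],[-4,-0.5,3,0,0,0],[-4,-4,0,0,0,0],[-3,-4,0,0,0,0],[-3,-4,0,0,0,0]]])

```text
t: 13.35
tool_pos: [0.3822, -0.2145, 0.1894]
orientation: [3.133, 0.196, 0.004]
force: [0.5, -0.6, -0.5]
opening: 0.0652
gripper_force: 0.0
```

Call:
arm_command(deltas=[[[-1,-4,0,0,0,0],[0,-4,0,0,0,0],[0,-4,0,0,0,0],[0,-4,0,0,0,0],[0,0,0,0,0,0]]])

```text
t: 13.77
tool_pos: [0.3715, -0.3794, 0.1872]
orientation: [3.135, 0.187, -0.002]
force: [0.1, -0.4, -0.9]
opening: 0.0644
gripper_force: 0.0
```

Run:
```python
from h import *
st()
img=eyes.read_camera('top')
m=mask(img,(298,100,378,195),(0,0,100),(180,45,255))
m=cv2.morphologyEx(m,cv2.MORPH_CLOSE,np.ones((5,5)))
w=ray(big(m).reshape(-1,2),.03);r=cv2.minAreaRect((w*1000).astype(np.float32));print(r)
q=cv2.boxPoints(r)/1000;print(((q-BO)@np.array([BX,BY]).T).round(4))
cv2.imwrite('pics/t7.png',np.hstack([cv2.resize(img[95:295,250:420],None,fx=2.3,fy=2.3),cv2.resize(eyes.read_camera('scene')[120:320,180:350],None,fx=2.3,fy=2.3)]))
```

```text
t 13.77 tcp [ 0.3715 -0.3794  0.1872] board-frame [-0.3781 -0.2552] yaw_y -83.18 z [-0.001 -0.001 -1.   ] F [ 0.1 -0.4 -0.9] Fx 0.0 open 0.064
((703.8873901367188, -95.8599853515625), (92.1468276977539, 115.63291931152344), 7.226323127746582)
[[-0.06    0.0433]
 [-0.0595 -0.0723]
 [ 0.0326 -0.0719]
 [ 0.0322  0.0437]]
```

View pics/t7.png

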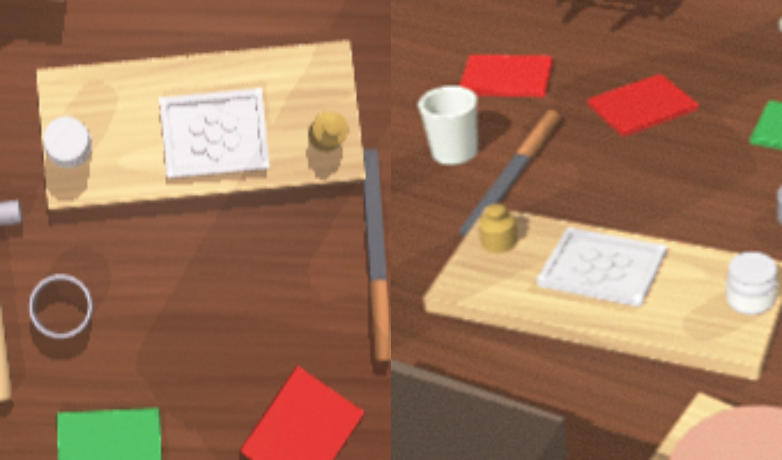

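The plaque is flat and face up, 20 mm or more inside every edge of the board, and the robot is clear. Handing in.

```bash
python3 -c "
from plant import ticket
print(ticket.close_job())"
```

```text
the job is handed in; nothing more can be done
None
```

The plaque is turned over and lies flat, face up, on the board, about 20 mm inside its near edge, with the bystanders apparently undisturbed; I handed the job in at about 14 s, and no verdict was returned.

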